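# Load a pump into the bench test station and shut its guard

### The arm

A 6-joint arm with a two-finger parallel gripper is mounted at the origin on the work surface. World frame = base frame: x ahead of the robot, y to its left, z up, the work surface at z = 0. Lengths are in m, angles in degrees, forces in N, time in s.
With the tool pointing down it reaches from about 0.35 to 0.875 m from the base axis. Payload 4.2 kg.
Tool frame: the origin (TCP) lies midway between the tips of the shut fingers; the grasp point (between the pads) lies 19 mm behind it; z points along the fingers, y is the line along which they close (so a half turn about z gives the same grasp; the last joint's range is limited). The gripper opens to 87 mm and grips with 3 to 60 N. Pads are 19 mm wide; open, the fingers measure 117 mm over their backs; the gripper's body (75 mm by 190 mm) begins 51 mm behind the grasp point.
Start: joints at [-55.084, 22.042, 0.453, 0, -68.411, -14.817], TCP at [0.215, -0.587, 0.223] pointing down, gripper open.
Joint ranges: [-179.83, 179.83], [-69.29, 118.12], [-61.27, 80.66], [-181.25, 117.63], [-171.15, -9.14], [-177.46, 177.46]. Speed limits (degrees/s): [159.86, 159.86, 180, 180, 180, 180].

### API

Orientations are given as a 3x3 rotation matrix whose columns are the frame's x, y, z axes.
In Python, from station import * gives the robot as it stands.
- The arm moves only by the tool move_arm, never from a script. Its argument "targets" is text: rows parted by semicolons, each of 4 numbers parted by spaces: the shift along the world's x, y, z in units of 25 mm (1.0 is 25 mm), then the turn about the world's z in units of 5 degrees (1.0 is 5 degrees). In form: tx ty tz spin; .... A call has 1 to 10 rows; each row shifts and turns the commanded pose from where the row before left it; what a row does not reach is not made up. A row lasts 1/12 s, in which the tool goes at most 41.7 mm and 7.16 degrees, less where a joint would pass 70% of its speed; a pose out of reach is approached as far as the arm can. A call is refused whole if a number of a shift passes 1 or a number of a turn 1, either way. A call with a gripper value outside its range is refused whole. "gripper" is the finger opening in mm, from 0 to 87, set as the call begins (left out, the last holds). The fingers move at their own pace and stop on an object; the grip force is fixed at half the most. Time passes only in rows, so rows that do not move let the fingers close. It gives the time, the measured TCP pose, the force, the opening and the grip force at its end, in the units of the state.
- sense(): the state, without advancing time (a new reading comes with each control period).
- capture(name): name is "side" or "top"; returns a dict with "image" (420x560x3 uint8, blue, green, red), "fx", "fy", "cx", "cy" (pixels), "world_from_camera" (4x4, takes a point from camera to world coordinates). Camera axes: x right, y up, looking along -z (the intrinsics and any distortion apply to the point x, -y, -z); pixel columns grow to the right and rows downward; lengths in m; the calibration is good to about 2 mm. A picture is of the moment at which its call begins. There is no depth.
- finish_job(): hands the job in; it is judged then, once.
The state is a dict: "time_s": time; "joints": joint angles; "joint_velocities": joint speeds; "effort": joint torques, N m; "tcp_pos": TCP position; "ee_rot": TCP orientation; "wrist_force": force on the tool from outside, world axes, zero at the start; "moment": the same for the moment, N m; "gripper_width": opening from 0.0 (shut) to 1.0 (fully open); "gripper_force": force on a finger pad.
Only numpy, scipy, OpenCV 4.12 (cv2) and the standard library are available. Lean on these libraries where they do the work, as an engineer would, in place of code of your own. Each camera call takes 0.05 s, during which the arm holds its last target. There are 200 camera calls.

### The job

Pull the test station's clear drop-down guard with the red bar all the way down, then set the blue pump (do not drop it) upright in the middle of the round pad inside, turned so that its white plug points straight at the green contact block. Let go of it and push the guard back up until it is fully shut, with the pump still in place; keep the other things on the bench where they are.

Things in the scene. Friction and masses are not known exactly. Their poses are not given: they have to be found in the camera images.
- station: Fixed test station, its place and yaw vary. Origin on the bench under the middle of the guard's hinge; +x to its rear, +y left, z up. Grey base 20 mm thick, x -25 to 220 mm, 270 mm wide. White rear housing: x 145 to 220 mm, up to z 85 mm. White side cheeks (inner faces at y +-122 mm) slope up at 45 degrees from x 12 mm to z 85 mm at x 70 mm, then level.
- guard (a joint): Hinge angle of the guard, rad: 0 fully shut (guard leaning back 45 degrees over the inside), 0.785 upright, 1.571 fully down (leaning 45 degrees outwards, towards the station's -x). It stays where it is left; moving it takes about 3 N at the bar. May start ajar.
- guard_hinge (a point): Middle of the guard's hinge line, 25 mm above the bench; the line runs along the station's y. The guard is a clear panel 5 mm thick (7 mm at its yellow frame), 236 mm wide, reaching to 140 mm from the hinge line. Its axes turn with the guard and agree with the station's when it is shut.
- guard_handle (a point): Middle of the guard's red pull bar: a round bar 12 mm thick and 140 mm long, parallel to the hinge line and 172 mm from it, in the panel's plane, held by an arm at each end; 26 mm free space between bar and panel. Height 147 mm when shut and when fully down, 197 mm when upright.
- pad (a point): Centre of the flat round pad (black with a white rim, 68 mm across, flush with the base, 20 mm above the bench), 85 mm behind the hinge line. Axes as the station's. A green line runs from it to the contact block.
- contact (a point): The point where the tip of the plug belongs: 38 mm behind the pad's centre along the station's +x, 34 mm above the bench. The green contact block (30 mm wide, 25 mm high above the base) stands with its face 8 mm further back, at 131 mm behind the hinge line.
- pump: The pump, loose: blue upright cylinder 56 mm across, 40 mm high, 0.25 kg, with a copper rim at its foot and a white plug on its +x side; a white stripe on the black top points to the plug. Origin in the centre of its underside, z up. Its yaw and place vary.
- plug (a point): Middle of the pump's plug's outer face, 38 mm from the pump's axis, 14 mm above its underside. The plug is 16 mm wide, 12 mm high and stands out 10 mm.
- cleaner: Bystander: white cleaner bottle, 48 mm across, 140 mm high; origin under its centre.
- paste_jar: Bystander: yellow jar, 48 mm across, 55 mm high; origin under its centre.
- heatsink: Bystander: aluminium heat sink 40 x 40 mm, 32 mm high; origin under its centre.
- screwdriver: Bystander: green-handled screwdriver 190 mm long, about 30 mm thick, lying along its x.
- drive: Bystander: flat metal drive 100 x 70 x 14 mm lying on the bench; origin under its centre.
- fan: Bystander: square black case fan 80 x 80 x 25 mm lying on the bench; origin under its centre.
There are look-alikes about, which are no part of the job. Leave any turquoise look-alike of the pump alone.

How it is judged:
By the outcome, as a careful person would: the job done as asked, in the order asked, and still so for the second after the job is handed in, with the robot touching nothing.
It also fails if it takes over 72 s, if anything falls off the work surface, if the arm or the gripper's body presses on something with over 40 N, if the wrist force passes 120 N, or if a joint passes its speed limit or range.

## Working session

There is one attempt and no reset: what is moved stays moved. The work goes in short steps, Python scripts to look and compute and a tool call to move; the robot and the scene stay as the last step left them, time stands still between calls to the robot, and variables do not carry over. Pictures are saved under pics/ and viewed, at most 10 in all, crops included, and the job is handed in when it is done.

Besides the shell and the picture viewer there is one more tool, called after "Call:" as a command line: name --argument value ..., lists and objects as JSON in quotes. move_arm: Moves the arm, as the interface text tells. Its arguments: {"type":"object","properties":{"targets":{"type":"string"},"gripper":{"type":"number"}},"required":["targets"]}

```bash
mkdir -p pics
cat > h.py <<'E'
from station import *
import numpy as np, cv2
def snap(name,fn):
    c=capture(name); cv2.imwrite('pics/'+fn,c['image']); return c
def ray(c,u,v):
    T=np.array(c['world_from_camera']); d=np.array([(u-c['cx'])/c['fx'],-(v-c['cy'])/c['fy'],-1.])
    return T[:3,3],T[:3,:3]@d
def atz(c,u,v,z):
    o,d=ray(c,u,v); return o+d*(z-o[2])/d[2]
def proj(c,p):
    T=np.array(c['world_from_camera']); q=T[:3,:3].T@(np.array(p)-T[:3,3]); return c['cx']+c['fx']*q[0]/-q[2], c['cy']+c['fy']*-q[1]/-q[2]
E
python3 - <<'E'
from h import *
for n in('top','side'):
    c=snap(n,n+'0.png'); print(n,{k:np.round(v,3).tolist() if k!='image' else 0 for k,v in c.items()})
s=sense();print(s['time_s'],s['tcp_pos'],s['ee_rot'],s['gripper_width'],s['wrist_force'])
E
```

```text
top {'image': 0, 'fx': 413.793, 'fy': 413.793, 'cx': 275.738, 'cy': 199.029, 'world_from_camera': [[-0.027, 0.994, -0.104, 0.412], [-1.0, -0.027, 0.002, 0.011], [-0.0, 0.104, 0.995, 1.073], [0.0, 0.0, 0.0, 1.0]]}
side {'image': 0, 'fx': 524.997, 'fy': 524.997, 'cx': 273.719, 'cy': 218.026, 'world_from_camera': [[-0.747, 0.361, -0.558, -0.154], [-0.664, -0.377, 0.646, 0.811], [0.023, 0.853, 0.521, 0.748], [0.0, 0.0, 0.0, 1.0]]}
0.1 [ 0.21460848 -0.58643408  0.22158828] [[-9.39134789e-01 -3.43548020e-01 -7.77846678e-04]
 [-3.43548879e-01  9.39133128e-01  1.77084313e-03]
 [ 1.22131930e-04  1.93028875e-03 -9.99998130e-01]] 1.0040269067288268 [-0.56068328 -1.44854105  0.55475799]
```

View pics/top0.png

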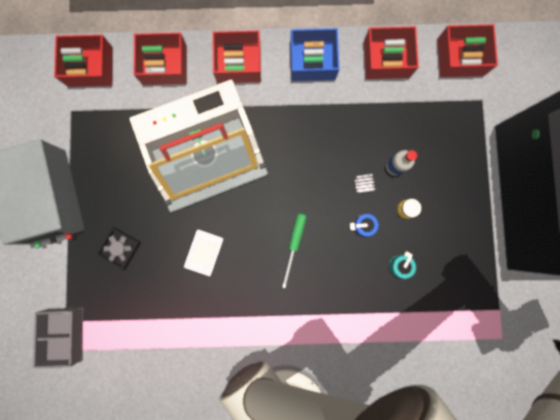

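View pics/side0.png

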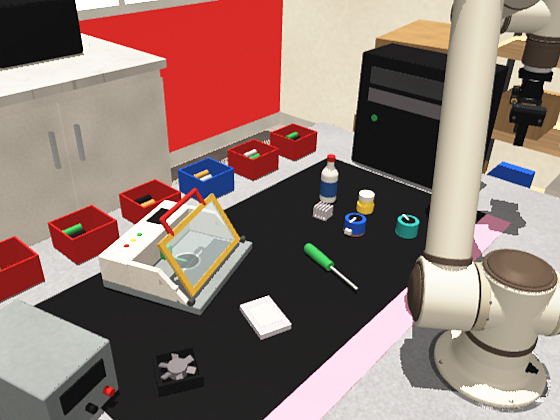

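Run:
```python
import cv2,numpy as np
t=cv2.imread('pics/top0.png');s=cv2.imread('pics/side0.png')
r=lambda i,x,y,w,h,k:cv2.resize(i[y:y+h,x:x+w],None,fx=k,fy=k,interpolation=cv2.INTER_CUBIC)
a=r(t,120,75,160,140,3);b=r(t,340,200,80,140//2,4)
m=np.zeros((600,800,3),np.uint8);m[:420,:480]=a;m[:280,480:800]=b
c=r(s,310,180,80,75,4);m[280:580,480:800]=c
cv2.imwrite('pics/m1.png',m)
```

```text
(no output)
```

View pics/m1.png

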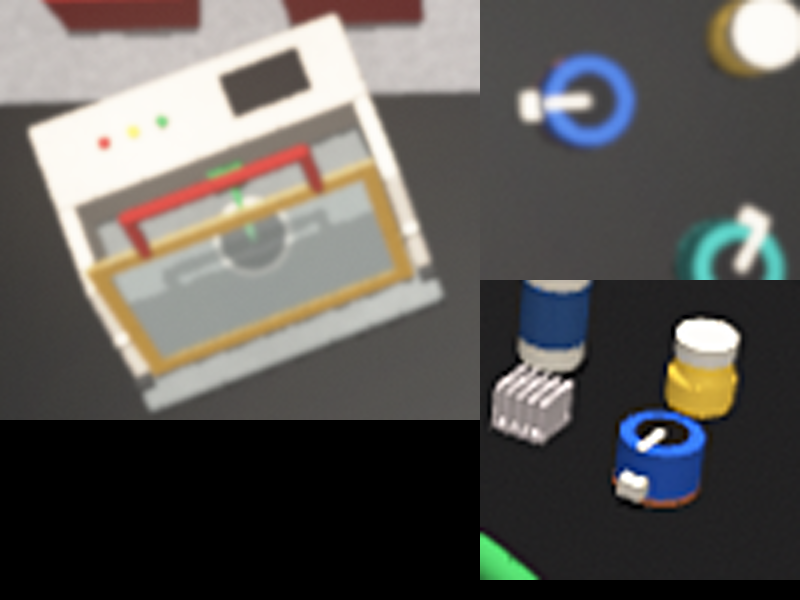

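```bash
cat > fit.py <<'E'
from h import *
import pickle
from scipy.optimize import least_squares
def cam(n):
    c=capture(n);return c
T=cam('top');S=cam('side')
A=lambda U,V:(120+(U+.5)/3-.5,75+(V+.5)/3-.5)
B=lambda U,V:(340+(U-480+.5)/4-.5,200+(V+.5)/4-.5)
C=lambda U,V:(310+(U-480+.5)/4-.5,180+(V-280+.5)/4-.5)
st=[((.22,.135,.085),A(28,128)),((.22,-.135,.085),A(337,13)),((.085,0,.02),A(253,236)),((-.025,.135,.02),A(145,395)),((-.025,-.135,.02),A(440,282)),((-.025,.135,0),A(150,411)),((-.025,-.135,0),A(443,298))]
def w(p,q): 
    c,s=np.cos(p[2]),np.sin(p[2]);return np.array([p[0]+c*q[0]-s*q[1],p[1]+s*q[0]+c*q[1],q[2]])
f=lambda p:np.ravel([np.subtract(proj(T,w(p,q)),uv) for q,uv in st])
r=least_squares(f,[.55,.2,.3],x_scale=[.1,.1,.1],loss='soft_l1');p=r.x
print('station',p[:2],np.degrees(p[2]),f(p).round(1))
def gp(t,y,L): a=np.pi/4+t; return w(p,(L*np.cos(a),y,.025+L*np.sin(a)))
g=[(T,.07,A(122,218)),(T,-.07,A(307,150)),(S,.07,(165,231)),(S,-.07,(199,193))]
fg=lambda t:np.ravel([np.subtract(proj(c,gp(t[0],y,.172)),uv) for c,y,uv in g])
r=least_squares(fg,[.3]);print('guard',r.x,fg(r.x).round(1),'handle',gp(r.x[0],0,.172))
u=atz(T,*B(589,100),.04);e=atz(T,*B(520,106),.014)
print('pump top',u,'tip',e,np.linalg.norm((e-u)[:2]),np.degrees(np.arctan2(*(e-u)[1::-1])))
a=atz(T,*B(592,100),.042);b=atz(T,*B(546,104),.042);print('stripe',np.degrees(np.arctan2(*(b-a)[1::-1])))
print('side top',atz(S,*C(662,432),.04),'side base',atz(S,*C(657,486),.0))
print('pad',w(p,(.085,0,.02)),'pad side px',proj(S,w(p,(.085,0,.02))), 'handle open',gp(np.pi/2,0,.172))
for n,(L,q) in dict(cleaner=(T,(400,162)),jar=(T,(410,209)),hs=(T,(365,183))).items(): print(n,atz(T,*q,.05))
np.save('p.npy',p)
E
python3 fit.py
```

```text
station [0.56805518 0.16473773] 19.387155899574417 [-0.7 -1.6 -0.4 -1.2 -0.6 -0.7  0.3  4.4  0.9  4.8  0.6 -0.3  0.1  0.7]
guard [0.24128153] [  0.8  -0.1  -1.6   0.6  -2.9 -12.6  -3.5  -3.7] handle [0.65204442 0.19429385 0.1721606 ]
pump top [ 0.45011488 -0.21646776  0.04      ] tip [ 0.44841673 -0.17795076  0.014     ] 0.03855442100346365 92.52443692657958
stripe 93.42422624902106
side top [ 0.4511039  -0.21340454  0.04      ] side base [ 0.44883181 -0.21154526  0.        ]
pad [0.64823543 0.19295345 0.02      ] pad side px (np.float64(185.74025966404173), np.float64(260.00895044703157)) handle open [0.45332915 0.12436523 0.14662237]
cleaner [ 0.60433465 -0.30511231  0.05      ]
jar [ 0.4855525  -0.32304269  0.05      ]
hs [ 0.55354779 -0.21473109  0.05      ]
```

The blue pump sits at top px (367,225): copper rim, plug pointing image-left. The turquoise one at (404,265) is the look-alike and has no copper rim. The guard is ajar, so I'll take its angle from the side view.

Run:
```python
import cv2
s=cv2.imread('pics/side0.png');i=cv2.resize(s[170:320,90:260],None,fx=4,fy=4,interpolation=cv2.INTER_CUBIC)
cv2.imwrite('pics/m2.png',i)
```

```text
(no output)
```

View pics/m2.png

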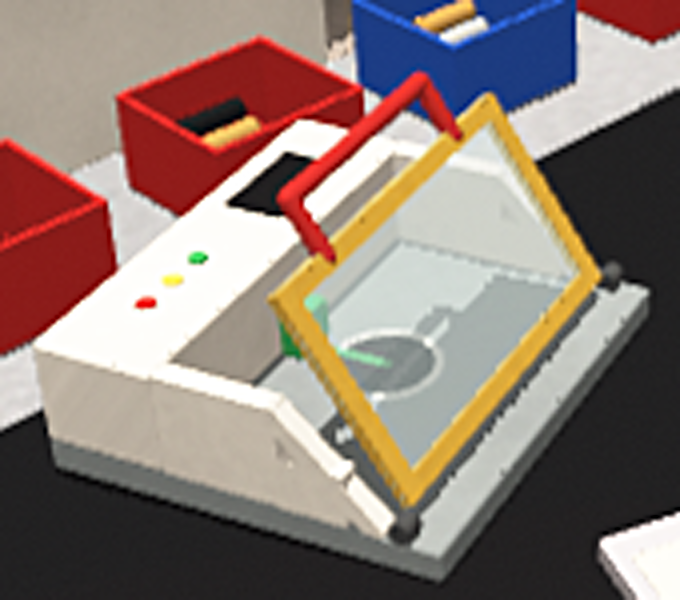

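Call:
move_arm --targets "0.49 0.87 0.5 1;0.49 0.87 0.5 1;0.49 0.87 0.5 1;0.49 0.87 0.5 1;0.49 0.87 0 1;0.49 0.87 0 1;0.49 0.87 0 1;0.49 0.87 0 1;0.49 0.87 0 1;0.49 0.87 0 1" --gripper 60

```text
time_s: 1.03
tcp_pos: [0.3376, -0.3682, 0.2724]
ee_rot: [[-0.336, -0.942, -0.0], [-0.942, 0.336, 0.0], [-0.0, 0.0, -1.0]]
wrist_force: [-0.4, -0.5, -0.0]
gripper_width: 0.685
gripper_force: 0.0
```

The bar's ends are at side px (162,219) and (195,190), and the pad is at (187,261). I'll refit using both views.

```bash
cat > fit2.py <<'E'
from h import *
from scipy.optimize import least_squares
T=capture('top');S=capture('side')
A=lambda U,V:(120+(U+.5)/3-.5,75+(V+.5)/3-.5)
D=lambda U,V:(90+(U+.5)/4-.5,170+(V+.5)/4-.5)
st=[(T,(.22,.135,.085),A(28,128)),(T,(.22,-.135,.085),A(337,13)),(T,(.085,0,.02),A(253,236)),(T,(-.025,.135,0),A(150,411)),(T,(-.025,-.135,0),A(443,298)),
(S,(-.025,.135,0),D(440,580)),(S,(-.025,.135,.02),D(443,554)),(S,(-.025,-.135,.02),D(648,288)),(S,(.22,.135,0),D(58,468)),(S,(.22,.135,.085),D(35,350)),(S,(.085,0,.02),D(388,363))]
def w(p,q):
    c,s=np.cos(p[2]),np.sin(p[2]);return np.array([p[0]+c*q[0]-s*q[1],p[1]+s*q[0]+c*q[1],q[2]])
f=lambda p:np.ravel([np.subtract(proj(c,w(p,q)),uv) for c,q,uv in st])
p=least_squares(f,[.55,.2,.3],loss='soft_l1').x
print('station',p[:2],np.degrees(p[2]),f(p).round(1))
def gp(t,y,L): a=np.pi/4+t; return w(p,(L*np.cos(a),y,.025+L*np.sin(a)))
g=[(T,.07,.172,A(122,218)),(T,-.07,.172,A(307,150)),(S,.07,.172,D(286,197)),(S,-.07,.172,D(422,78)),(S,.118,.14,D(275,297)),(S,-.118,.14,D(490,95))]
fg=lambda t:np.ravel([np.subtract(proj(c,gp(t[0],y,L)),uv) for c,y,L,uv in g])
t=least_squares(fg,[.3]).x[0];print('guard',t,fg([t]).round(1))
for a in np.linspace(t,np.pi/2,9): print(round(a,2),gp(a,0,.172).round(4))
print('shut',gp(0,0,.172),'pad',w(p,(.085,0,.02)));np.save('p.npy',p)
E
python3 fit2.py
```

```text
station [0.56625443 0.16359349] 19.737944915596927 [-0.6 -0.4 -0.6 -0.6 -0.3  0.   1.2  0.6  0.4  1.   1.1  0.9 -0.2  0.1
  1.4 -0.4 -0.7 -0.7 -0.8 -2.4 -0.1 -0.1]
guard 0.22177258587704143 [ 0.9 -0.  -1.7  0.3  0.9  0.2 -0.   0.8 -0.7 -0.3 -0.2 -0.8]
0.22 [0.6527 0.1946 0.1704]
0.39 [0.6286 0.1859 0.1838]
0.56 [0.6026 0.1766 0.1926]
0.73 [0.5756 0.1669 0.1967]
0.9 [0.5483 0.1572 0.1959]
1.06 [0.5216 0.1476 0.1903]
1.23 [0.4961 0.1384 0.18  ]
1.4 [0.4726 0.13   0.1653]
1.57 [0.4518 0.1225 0.1466]
shut [0.68073113 0.20466764 0.14662237] pad [0.64626043 0.19229958 0.02      ]
```

Call:
move_arm --targets "0.49 0.87 0 1;0.49 0.87 0 1;0.49 0.87 0 1;0.49 0.87 0 1;0.49 0.87 0 1;0.49 0.87 0 1;0.49 0.87 0 1;0.49 0.87 0 1;0.49 0.87 0 0;0.49 0.87 0 0"

```text
time_s: 1.97
tcp_pos: [0.4601, -0.1512, 0.2725]
ee_rot: [[0.343, -0.939, -0.0], [-0.939, -0.343, -0.0], [-0.0, 0.0, -1.0]]
wrist_force: [0.7, -0.4, -1.0]
gripper_width: 0.692
gripper_force: 0.0
```

Call:
move_arm --targets "0.48 0.86 0 0;0.48 0.86 0 0;0.48 0.86 0 0;0.48 0.86 0 0;0.48 0.86 0 0;0.48 0.86 0 0;0.48 0.86 0 0;0.48 0.86 0 0;0.48 0.86 0 0;0.48 0.86 0 0"

```text
time_s: 2.8
tcp_pos: [0.5804, 0.0636, 0.2723]
ee_rot: [[0.342, -0.94, -0.0], [-0.94, -0.342, -0.0], [0.0, 0.001, -1.0]]
wrist_force: [0.7, -0.7, -0.2]
gripper_width: 0.689
gripper_force: 0.0
```

Call:
move_arm --targets "0.48 0.86 0 0;0.48 0.86 0 0;0.48 0.86 0 0;0.48 0.86 0 0;0.48 0.86 0 0;0.48 0.86 0 0;0 0 0 0"

```text
time_s: 3.38
tcp_pos: [0.6534, 0.1949, 0.2704]
ee_rot: [[0.345, -0.939, -0.001], [-0.939, -0.345, -0.0], [-0.0, 0.001, -1.0]]
wrist_force: [-0.2, -0.3, -0.4]
gripper_width: 0.688
gripper_force: 0.0
```

Call:
move_arm --targets "0 0 -0.9 0;0 0 -0.9 0;0 0 -0.9 0;0 0 -0.9 0;0 0 -0.5 0;0 0 -0.3 0;0 0 0 0"

```text
time_s: 3.97
tcp_pos: [0.6509, 0.191, 0.1602]
ee_rot: [[0.343, -0.94, -0.004], [-0.94, -0.343, -0.002], [0.0, 0.004, -1.0]]
wrist_force: [-0.7, 0.6, 0.2]
gripper_width: 0.687
gripper_force: 0.0
```

Call:
move_arm --targets "0 0 0 0;0 0 0 0;0 0 0 0;0 0 0 0;0 0 0 0;0 0 0 0" --gripper 18

```text
time_s: 4.47
tcp_pos: [0.6519, 0.1922, 0.1631]
ee_rot: [[0.344, -0.939, 0.001], [-0.939, -0.344, 0.0], [-0.0, -0.001, -1.0]]
wrist_force: [0.8, 0.3, -0.2]
gripper_width: 0.322
gripper_force: 0.0
```

Run:
```python
from h import *
c=capture('side')['image'];t=capture('top')['image']
r=lambda i,x,y,w,h,k:cv2.resize(i[y:y+h,x:x+w],None,fx=k,fy=k,interpolation=cv2.INTER_CUBIC)
cv2.imwrite('pics/m3.png',np.hstack([r(c,90,150,130,180,3),r(t,120,75,130,180,3)]))
```

```text
(no output)
```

View pics/m3.png

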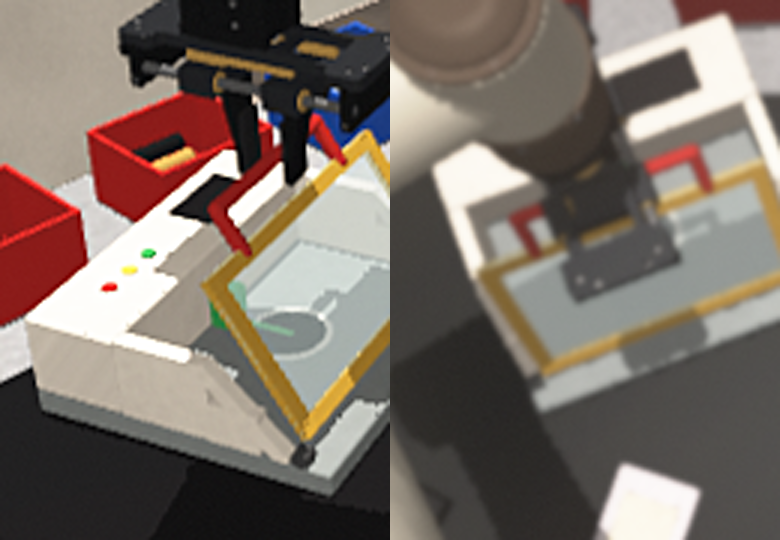

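Both fingers straddle the bar, front and rear. Now I'll draw the guard along its arc.

Call:
move_arm --targets "0 0 0 0;0 0 0 0;0 0 0 0;-0.32 -0.11 0.12 0;-0.32 -0.12 0.16 0;-0.32 -0.12 0.16 0;-0.35 -0.12 0.12 0;-0.35 -0.12 0.12 0;-0.35 -0.12 0.12 0"

```text
time_s: 5.32
tcp_pos: [0.6006, 0.174, 0.1832]
ee_rot: [[0.344, -0.939, 0.0], [-0.939, -0.344, 0.0], [-0.0, -0.0, -1.0]]
wrist_force: [2.6, 1.7, 1.6]
gripper_width: 0.207
gripper_force: 1.5
```

Call:
move_arm --targets "-0.36 -0.13 0.05 0;-0.36 -0.13 0.05 0;-0.36 -0.13 0.05 0;-0.36 -0.13 -0.01 0;-0.36 -0.13 -0.01 0;-0.36 -0.13 -0.01 0;0 0 0 0"

```text
time_s: 5.9
tcp_pos: [0.5446, 0.1537, 0.1848]
ee_rot: [[0.343, -0.939, -0.004], [-0.939, -0.343, -0.001], [-0.0, 0.004, -1.0]]
wrist_force: [-0.3, 0.2, -0.5]
gripper_width: 0.205
gripper_force: 0.0
```

Call:
move_arm --targets "-0.36 -0.13 -0.07 0;-0.36 -0.13 -0.07 0;-0.36 -0.13 -0.07 0;-0.34 -0.12 -0.13 0;-0.34 -0.12 -0.13 0;-0.34 -0.12 -0.13 0;-0.31 -0.11 -0.2 0;-0.31 -0.11 -0.2 0;-0.31 -0.11 -0.2 0"

```text
time_s: 6.65
tcp_pos: [0.471, 0.1274, 0.1549]
ee_rot: [[0.344, -0.939, -0.001], [-0.939, -0.344, -0.001], [0.0, 0.001, -1.0]]
wrist_force: [2.4, -0.3, -1.6]
gripper_width: 0.211
gripper_force: 1.2
```

Call:
move_arm --targets "-0.28 -0.1 -0.24 0;-0.28 -0.1 -0.24 0;-0.28 -0.1 -0.24 0;-0.15 -0.05 -0.1 0;-0.1 -0.03 -0.05 0;0 0 0 0"

```text
time_s: 7.15
tcp_pos: [0.451, 0.1208, 0.1366]
ee_rot: [[0.346, -0.938, 0.016], [-0.938, -0.346, 0.005], [0.0, -0.017, -1.0]]
wrist_force: [12.9, -2.2, 0.6]
gripper_width: 0.207
gripper_force: 6.1
```

Call:
move_arm --targets "-0.15 -0.05 -0.1 0;0 0 0 0"

```text
time_s: 7.32
tcp_pos: [0.4509, 0.1211, 0.1362]
ee_rot: [[0.348, -0.937, 0.024], [-0.938, -0.348, 0.009], [0.0, -0.025, -1.0]]
wrist_force: [18.2, -1.8, 4.7]
gripper_width: 0.207
gripper_force: 8.1
```

Call:
move_arm --targets "0.35 0.13 0 0;0 0 0 0;0 0 0 0;0 0 0 0" --gripper 50

```text
time_s: 7.65
tcp_pos: [0.4479, 0.1195, 0.1302]
ee_rot: [[0.343, -0.939, -0.004], [-0.939, -0.343, -0.002], [0.0, 0.004, -1.0]]
wrist_force: [-0.4, 0.9, -0.2]
gripper_width: 0.426
gripper_force: 0.0
```

Call:
move_arm --targets "0 0 0.5 0;0 0 0.8 0;0 0 1 0;0 0 1 0;0 0 1 0;0 -0.9 0 -1;0 -0.9 0 -1;0 -0.9 0 -1;0 -0.9 0 -1;0 -0.9 0 0" --gripper 87

```text
time_s: 8.48
tcp_pos: [0.448, 0.0067, 0.238]
ee_rot: [[-0.001, -1.0, -0.003], [-1.0, 0.001, -0.0], [0.0, 0.003, -1.0]]
wrist_force: [-0.0, 0.1, -0.2]
gripper_width: 0.993
gripper_force: 0.0
```

Run:
```python
from h import *
C=capture('side');c=C['image'];Tt=capture('top');t=Tt['image']
p=np.load('p.npy')
def w(q):
    k,s=np.cos(p[2]),np.sin(p[2]);return np.array([p[0]+k*q[0]-s*q[1],p[1]+s*q[0]+k*q[1],q[2]])
c=c.copy();t=t.copy()
for a in (1.571,1.45):
  for y in(.07,-.07):
    b=a+np.pi/4
    for i,K in((c,C),(t,Tt)):
        u,v=proj(K,w((.172*np.cos(b),y,.025+.172*np.sin(b))));i[round(v),round(u)]=(255,0,255) if a>1.5 else (255,255,0)
r=lambda i,x,y,w,h,k:cv2.resize(i[y:y+h,x:x+w],None,fx=k,fy=k,interpolation=cv2.INTER_NEAREST)
cv2.imwrite('pics/m4.png',np.hstack([r(c,110,180,160,180,2.5),r(t,120,75,160,180,2.5)]))
```

```text
(no output)
```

View pics/m4.png

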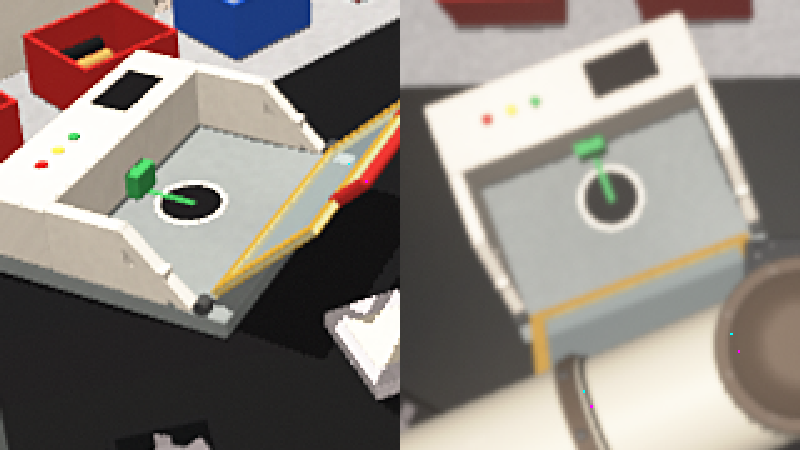

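The guard lies fully outwards and the push ended on the stop at 18 N. The pad at top px (204,154) agrees with the fit. Next I'll refine the pump position with a silhouette fit.

Run:
```python
from h import *
from scipy.optimize import minimize
K=4
V=[]
for n,b in(('top',(340,200,60,50)),('side',(335,200,45,50))):
    c=capture(n);i=cv2.imread(f'pics/{n}0.png');x,y,w,h=b
    i=cv2.resize(i[y:y+h,x:x+w],None,fx=K,fy=K,interpolation=cv2.INTER_CUBIC)
    H=cv2.cvtColor(i,cv2.COLOR_BGR2HSV);m=cv2.inRange(H,(108,110,50),(125,255,255))
    m=(cv2.connectedComponentsWithStats(m))
    k=1+np.argmax(m[2][1:,4]);cn=(m[1]==k).astype(np.uint8)
    pts=np.argwhere(cn)[:,::-1].astype(np.int32);hull=cv2.convexHull(pts)
    o=np.zeros_like(cn);cv2.fillConvexPoly(o,hull,1);V.append((c,x,y,o));print(n,o.sum(),pts.min(0),pts.max(0))
a=np.linspace(0,2*np.pi,60)
def iou(p,v):
    c,x,y,o=v;P=[]
    for z in(.006,.04):
        for t in a:
            u,w=proj(c,(p[0]+.028*np.cos(t),p[1]+.028*np.sin(t),z));P.append(((u-x+.5)*K-.5,(w-y+.5)*K-.5))
    h=cv2.convexHull(np.float32(P));m=np.zeros_like(o);cv2.fillConvexPoly(m,(h*16).round().astype(np.int32),1,shift=4)
    return (m&o).sum()/(m|o).sum()
for vs in(V[:1],V[1:],V):
    r=minimize(lambda p:-sum(iou(p,v) for v in vs),[.4505,-.215],method='Nelder-Mead',options=dict(initial_simplex=[[.4505,-.215],[.456,-.215],[.4505,-.209]]));print(r.x,r.fun)
```

```text
top 7113 [62 54] [155 147]
side 6978 [35 48] [127 139]
[ 0.45023617 -0.21809163] -0.9360846844432534
[ 0.4518084  -0.21511119] -0.9577365908452682
[ 0.45115765 -0.21710982] -1.8454516137380859
```

Call:
move_arm --targets "0 -0.9 0 0.6;0 -0.9 0 0;0 -0.9 0 0;0 -0.9 0 0;0 -0.9 -0.5 0;0 -0.9 -0.5 0;0 -0.9 -0.5 0;0 -0.9 -0.5 0;0 -0.6 -0.5 0;0 0 0 0"

```text
time_s: 9.52
tcp_pos: [0.4478, -0.1877, 0.1732]
ee_rot: [[0.052, -0.999, -0.007], [-0.999, -0.052, 0.001], [-0.002, 0.006, -1.0]]
wrist_force: [-0.5, -0.9, -0.8]
gripper_width: 1.0
gripper_force: 0.0
```

Call:
move_arm --targets "0.12 -0.6 0 0;0 -0.57 0 0;0 0 -0.9 0;0 0 -0.9 0;0 0 -0.9 0;0 0 -0.9 0;0 0 -0.8 0;0 0 -0.6 0;0 0 0 0"

```text
time_s: 10.27
tcp_pos: [0.4507, -0.2147, 0.0487]
ee_rot: [[0.055, -0.998, -0.007], [-0.998, -0.055, 0.001], [-0.002, 0.006, -1.0]]
wrist_force: [-0.5, 0.2, 0.3]
gripper_width: 1.0
gripper_force: 0.0
```

Call:
move_arm --targets "0 -0.08 -0.6 0;0 0 -0.5 0;0 0 -0.3 0;0 0 -0.1 0;0 0 0 0"

```text
time_s: 10.68
tcp_pos: [0.4529, -0.218, 0.014]
ee_rot: [[0.055, -0.998, -0.0], [-0.998, -0.055, -0.0], [0.0, 0.0, -1.0]]
wrist_force: [-0.9, 0.4, 0.4]
gripper_width: 0.999
gripper_force: 0.0
```

Call:
move_arm --targets "0 0 0 0;0 0 0 0;0 0 0 0;0 0 0 0;0 0 0 0;0 0 0 0;0 0 0 0;0 0 0 0" --gripper 40

```text
time_s: 11.35
tcp_pos: [0.4528, -0.2185, 0.0141]
ee_rot: [[0.054, -0.999, 0.001], [-0.999, -0.054, -0.0], [0.0, -0.001, -1.0]]
wrist_force: [0.8, 0.1, 1.6]
gripper_width: 0.639
gripper_force: 30.0
```

Call:
move_arm --targets "0 0 0.4 0;0 0 0.8 0;0 0 0.9 0;0 0 0.9 0;0 0 0.9 0;0 0 0.9 0;0 0 0.9 0;0 0 0.9 0;0 0 0.9 0;0 0 0.7 0"

```text
time_s: 12.18
tcp_pos: [0.452, -0.2182, 0.2206]
ee_rot: [[0.054, -0.999, 0.001], [-0.999, -0.054, 0.0], [-0.0, -0.001, -1.0]]
wrist_force: [0.1, -0.5, -2.6]
gripper_width: 0.638
gripper_force: 30.0
```

Call:
move_arm --targets "0.2 0.42 0 -0.5;0.4 0.86 0 -0.8;0.4 0.86 0 -0.8;0.4 0.86 0 -0.8;0.4 0.86 0 -0.8;0.4 0.86 0 -0.8;0.4 0.86 0 -0.8;0.4 0.86 0 -0.8;0.4 0.86 0 -0.8;0.4 0.86 0 -0.8"

```text
time_s: 13.02
tcp_pos: [0.5467, -0.0134, 0.2183]
ee_rot: [[-0.582, -0.813, -0.002], [-0.813, 0.582, 0.0], [0.001, 0.002, -1.0]]
wrist_force: [0.1, -0.6, -2.8]
gripper_width: 0.637
gripper_force: 30.0
```

Call:
move_arm --targets "0.4 0.86 0 -0.8;0.4 0.86 0 -0.8;0.4 0.86 0 -0.8;0.4 0.86 0 -0.8;0.4 0.86 0 -0.8;0.4 0.86 0 -0.8;0.4 0.86 0 -0.8;0.4 0.8 0 -0.8;0.3 0.6 0 -0.6;0 0 0 0"

```text
time_s: 13.85
tcp_pos: [0.6353, 0.1738, 0.2172]
ee_rot: [[-0.942, -0.336, -0.002], [-0.336, 0.942, 0.0], [0.002, 0.001, -1.0]]
wrist_force: [0.2, 0.5, -3.1]
gripper_width: 0.636
gripper_force: 30.0
```

Call:
move_arm --targets "0.22 0.37 -0.3 0;0.22 0.37 -0.8 0;0 0 -0.9 0;0 0 -0.8 0;0 0 -0.6 0;0 0 0 0;0 0 0 0"

```text
time_s: 14.43
tcp_pos: [0.6453, 0.1888, 0.1325]
ee_rot: [[-0.942, -0.335, -0.003], [-0.335, 0.942, -0.002], [0.003, -0.001, -1.0]]
wrist_force: [-0.0, 0.7, -2.3]
gripper_width: 0.633
gripper_force: 30.0
```

```bash
cat > look.py <<'E'
from h import *
import sys
s=sense();t=s['tcp_pos'];R=np.array(s['ee_rot']);print(t,np.degrees(np.arctan2(R[1,1],R[0,1])))
C=capture('side');T=capture('top')
r=lambda i,x,y,w,h,k:cv2.resize(i[y:y+h,x:x+w],None,fx=k,fy=k,interpolation=cv2.INTER_CUBIC)
cv2.imwrite('pics/'+sys.argv[1],np.hstack([r(C['image'],110,180,130,120,4),r(T['image'],150,95,70,120,4)]))
E
python3 look.py m5.png
```

```text
[0.64529855 0.18881153 0.13252479] 109.59199075935867
```

View pics/m5.png

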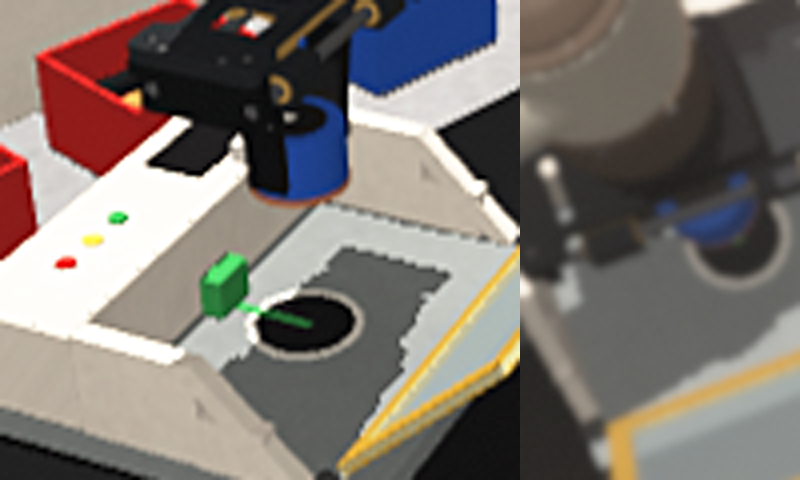

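Run:
```python
from h import *
C=capture('side');t=sense()['tcp_pos'];a=np.linspace(0,6.28,200)
def ext(x,y):
    P=np.array([proj(C,(x+.028*np.cos(b),y+.028*np.sin(b),t[2]-.0141)) for b in a]);P=(P-[110,180]+.5)*4-.5
    return P.min(0).round(1),P.max(0).round(1)
print(t,ext(t[0],t[1])); y=np.radians(19.6)
for d in(-.004,.004): print(d,ext(t[0]+d*np.cos(y),t[1]+d*np.sin(y)))
print((np.array(proj(C,(t[0]+.038*np.cos(y),t[1]+.038*np.sin(y),t[2])))-[110,180]+.5)*4)
```

```text
[0.64691438 0.18976154 0.13549189] (array([247.9, 147. ]), array([349.2, 200.1]))
-0.004 (array([254.1, 148.5]), array([355.5, 201.7]))
0.004 (array([241.6, 145.5]), array([342.9, 198.5]))
[238.37793136 137.53215889]
```

```bash
cat > avg.py <<'E'
from h import *
P=[]
for i in range(8): capture('top');P.append(sense()['tcp_pos'])
P=np.array(P);t=P.mean(0);print(t,P.std(0));p=np.load('p.npy')
g=[p[0]+.085*np.cos(p[2]),p[1]+.085*np.sin(p[2]),.0341]
print('units to go',(np.array(g)-t)/.025)
E
python3 avg.py
```

```text
[0.64640199 0.1897252  0.13482214] [2.62119690e-04 6.60908777e-05 5.04492531e-04]
units to go [-0.00566239  0.102975   -4.02888568]
```

Call:
move_arm --targets "0 0.1 -0.4 0;0 0 -0.7 0;0 0 -0.7 0;0 0 -0.7 0;0 0 -0.5 0;0 0 -0.4 0;0 0 -0.2 0;0 0 0 0;0 0 0 0"

```text
time_s: 15.73
tcp_pos: [0.6465, 0.1923, 0.0441]
ee_rot: [[-0.942, -0.336, 0.001], [-0.336, 0.942, 0.0], [-0.001, -0.0, -1.0]]
wrist_force: [-0.1, -0.0, -2.8]
gripper_width: 0.634
gripper_force: 30.0
```

```bash
python3 avg.py; python3 look.py m6.png
```

```text
[0.64658826 0.1923427  0.0447479 ] [2.38460068e-04 9.77235185e-05 2.47654279e-04]
units to go [-0.01311309 -0.00172485 -0.42591592]
[0.64622201 0.19216578 0.04430713] 109.59825087889779
```

View pics/m6.png

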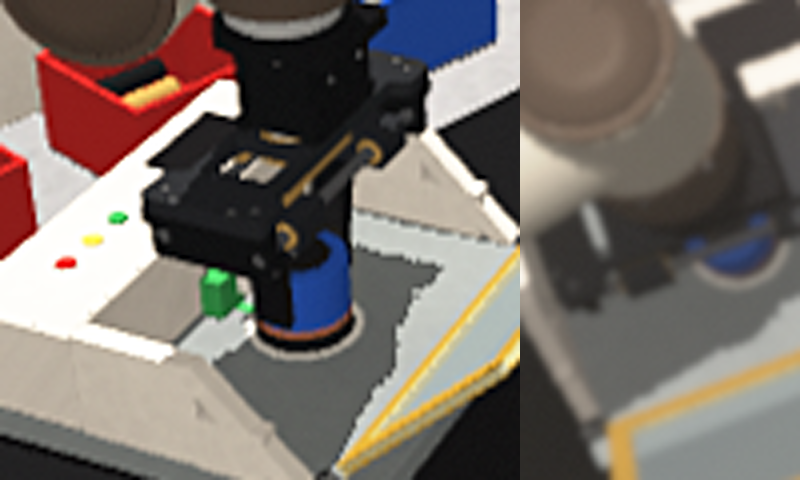

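Call:
move_arm --targets "0 0 -0.15 0;0 0 -0.12 0;0 0 -0.08 0;0 0 0 0"

```text
time_s: 16.57
tcp_pos: [0.6458, 0.192, 0.0344]
ee_rot: [[-0.942, -0.335, -0.001], [-0.335, 0.942, -0.001], [0.001, -0.0, -1.0]]
wrist_force: [-0.2, 0.9, -3.1]
gripper_width: 0.641
gripper_force: 30.0
```

Call:
move_arm --targets "0 0 -0.05 0;0 0 0 0"

```text
time_s: 16.73
tcp_pos: [0.6461, 0.1921, 0.0341]
ee_rot: [[-0.942, -0.336, 0.0], [-0.336, 0.942, -0.0], [0.0, -0.0, -1.0]]
wrist_force: [-0.4, -0.1, -1.8]
gripper_width: 0.631
gripper_force: 30.0
```

Call:
move_arm --targets "0 0 -0.04 0;0 0 0 0"

```text
time_s: 16.9
tcp_pos: [0.6461, 0.1921, 0.0341]
ee_rot: [[-0.942, -0.336, 0.0], [-0.336, 0.942, -0.0], [-0.0, -0.0, -1.0]]
wrist_force: [-2.8, -0.2, 4.9]
gripper_width: 0.638
gripper_force: 30.0
```

Contact: the force has gone from -2.5 to +5 N. Now I'll release and retreat.

Call:
move_arm --targets "0 0 0 0;0 0 0 0;0 0 0 0;0 0 0 0;0 0 0 0;0 0 0 0" --gripper 84

```text
time_s: 17.4
tcp_pos: [0.6461, 0.1921, 0.0326]
ee_rot: [[-0.942, -0.335, 0.0], [-0.335, 0.942, -0.0], [-0.0, -0.0, -1.0]]
wrist_force: [-1.0, -0.4, -0.8]
gripper_width: 0.943
gripper_force: 0.0
```

Call:
move_arm --targets "0 0 0.3 0;0 0 0.6 0;0 0 0.9 0;0 0 0.9 0;0 0 0.9 0;0 0 0.9 0;0 0 0.9 0;0 0 0.9 0;0 0 0.9 0;0 0 0.9 0"

```text
time_s: 18.23
tcp_pos: [0.6459, 0.192, 0.2372]
ee_rot: [[-0.942, -0.335, 0.001], [-0.335, 0.942, 0.0], [-0.001, 0.0, -1.0]]
wrist_force: [0.1, 0.4, -0.1]
gripper_width: 0.967
gripper_force: 0.0
```

Call:
move_arm --targets "-0.6 -0.8 0 1;-0.6 -0.8 0 1;-0.6 -0.8 0 1;-0.6 -0.8 0 1;-0.6 -0.8 0 1;-0.6 -0.8 0 1;-0.6 -0.8 0 1;-0.6 -0.8 0 1;-0.6 -0.8 0 1;-0.6 -0.8 0 0"

```text
time_s: 19.07
tcp_pos: [0.4952, -0.0088, 0.236]
ee_rot: [[-0.426, -0.905, 0.001], [-0.905, 0.426, 0.0], [-0.001, -0.001, -1.0]]
wrist_force: [0.1, -0.4, 0.4]
gripper_width: 0.961
gripper_force: 0.0
```

```bash
python3 look.py m7.png
python3 - <<'E'
from h import *
s=sense();print(s['tcp_pos'],s['time_s'])
p=np.load('p.npy')
for n in('side','top'):
    C=capture(n);cv2.imwrite(f'pics/{n}7.png',C['image'])
    for b in(.07,-.07):
        print(n,proj(C,(p[0]-.1216*np.cos(p[2])-b*np.sin(p[2]),p[1]-.1216*np.sin(p[2])+b*np.cos(p[2]),.1466)))
    H=cv2.cvtColor(C['image'],cv2.COLOR_BGR2HSV);m=cv2.inRange(H,(0,170,90),(5,255,255));_,_,st,ce=cv2.connectedComponentsWithStats(m);print([(a[:5].tolist()) for a in st if 20<a[4]<1500])
E
```

```text
[ 0.49520553 -0.00884475  0.23604067] 154.78490029210428
[ 0.49390788 -0.00995029  0.23631897] 19.1667
side (np.float64(256.01098387062615), np.float64(252.24474944746868))
side (np.float64(281.50234174180844), np.float64(218.50676746022498))
[[293, 152, 6, 9, 32], [327, 154, 8, 8, 51], [119, 179, 62, 45, 1317], [242, 216, 42, 46, 299], [103, 386, 12, 11, 91]]
top (np.float64(196.38083058444954), np.float64(237.30632645777752))
top (np.float64(255.0113675467675), np.float64(214.5632901742977))
[[447, 27, 17, 40, 372], [369, 29, 15, 40, 353], [163, 34, 19, 40, 477], [56, 36, 36, 23, 102], [56, 36, 49, 42, 655], [243, 43, 16, 29, 382], [216, 46, 9, 27, 155], [391, 46, 26, 23, 127], [482, 63, 14, 3, 30], [136, 65, 9, 10, 28], [407, 151, 10, 9, 66]]
```

View pics/m7.png

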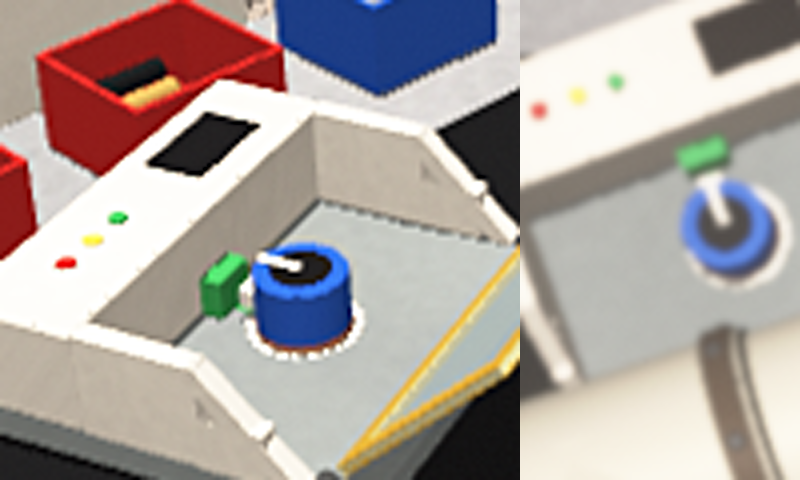

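Run:
```python
from h import *
from scipy.optimize import minimize
K=4;p=np.load('p.npy');R=np.array([[np.cos(p[2]),np.sin(p[2])],[-np.sin(p[2]),np.cos(p[2])]])
V=[]
for n,b in(('top',(180,125,50,50)),('side',(165,230,40,45))):
    c=capture(n);x,y,w,h=b
    i=cv2.resize(cv2.imread(f'pics/{n}7.png')[y:y+h,x:x+w],None,fx=K,fy=K,interpolation=cv2.INTER_CUBIC)
    H=cv2.cvtColor(i,cv2.COLOR_BGR2HSV);m=cv2.connectedComponentsWithStats(cv2.inRange(H,(105,110,50),(125,255,255)))
    k=1+np.argmax(m[2][1:,4]);hull=cv2.convexHull(np.argwhere(m[1]==k)[:,::-1].astype(np.int32))
    o=np.zeros(i.shape[:2],np.uint8);cv2.fillConvexPoly(o,hull,1);V.append((c,x,y,o))
    # white stripe inside the hull top
    s=(cv2.inRange(H,(0,0,170),(180,70,255))>0)&(cv2.erode(o,np.ones((5,5)))>0)
    q=np.argwhere(s)[:,::-1].astype(float)
    W=np.array([atz(c,x+(u+.5)/K-.5,y+(v+.5)/K-.5,.061)[:2] for u,v in q])
    l=cv2.fitLine(W.astype(np.float32),cv2.DIST_L2,0,.01,.01).ravel();print(n,'stripe deg',np.degrees(np.arctan2(l[1],l[0])),len(q))
a=np.linspace(0,2*np.pi,60)
def iou(q,v):
    c,x,y,o=v
    P=[((u-x+.5)*K-.5,(w-y+.5)*K-.5) for z in(.026,.06) for t in a for u,w in[proj(c,(q[0]+.028*np.cos(t),q[1]+.028*np.sin(t),z))]]
    h=cv2.convexHull(np.float32(P));m=np.zeros_like(o);cv2.fillConvexPoly(m,(h*16).round().astype(np.int32),1,shift=4)
    return (m&o).sum()/(m|o).sum()
g=p[:2]+.085*np.array([np.cos(p[2]),np.sin(p[2])])
for vs in(V[:1],V[1:],V):
    r=minimize(lambda q:-sum(iou(q,v) for v in vs),g,method='Nelder-Mead',options=dict(initial_simplex=[g,g+[.006,0],g+[0,.006]]));print(r.x,r.fun/len(vs),'station-frame off mm',R@(r.x-g)*1000)
```

```text
top stripe deg 20.967762 530
side stripe deg 20.391024 362
[0.64643727 0.19169311] -0.7692922830867653 station-frame off mm [-0.03837106 -0.63055661]
[0.64568852 0.19505926] -0.9594711746857391 station-frame off mm [0.39367882 2.79068814]
[0.64583293 0.1951936 ] -0.8635685558703716 station-frame off mm [0.57497468 2.86837037]
```

Run:
```python
from h import *
from scipy.optimize import minimize
from scipy.ndimage import map_coordinates
p=np.load('p.npy');R=np.array([[np.cos(p[2]),np.sin(p[2])],[-np.sin(p[2]),np.cos(p[2])]])
g=p[:2]+.085*np.array([np.cos(p[2]),np.sin(p[2])])
def samp(I,c,q,r,z,a):
    P=np.array([proj(c,(q[0]+r*np.cos(t),q[1]+r*np.sin(t),z)) for t in a]);return map_coordinates(I,[P[:,1],P[:,0]],order=1)
def fit(fn,I,name):
    b=max(((fn(g+np.array([x,y])),x,y) for x in np.arange(-.006,.0061,.001) for y in np.arange(-.006,.0061,.001)))
    r=minimize(lambda q:-fn(q),g+b[1:],method='Nelder-Mead',options=dict(initial_simplex=[g+b[1:],g+b[1:]+[.001,0],g+np.array(b[1:])+[0,.001]]))
    print(name,'off mm',(R@(r.x-g)*1000).round(2),r.fun)
for n in('side','top'):
    c=capture(n);i=cv2.imread(f'pics/{n}7.png').astype(float);G=i.sum(2)/3;B=i[:,:,0]-i[:,:,2]
    o=np.array(c['world_from_camera'])[:2,3]-g;h=np.arctan2(o[1],o[0])
    a=h+np.linspace(-1.3,1.3,60)   # camera-facing arc, not hidden by the pump
    if n=='top': a=h+np.linspace(-1.,1.2,60)
    fit(lambda q:(samp(G,c,q,.0325,.02,a)-samp(G,c,q,.0375,.02,a)).mean(),G,n+' pad ring')
    A=np.linspace(0,2*np.pi,120)
    # top annulus: blue ring outer edge away from camera; inner cap radius unknown -> outer edge only
    A2=h+np.pi+np.linspace(-1.5,1.5,90)
    fit(lambda q:(samp(B,c,q,.0255,.06,A2)-samp(B,c,q,.0305,.06,A2)).mean()+(samp(B,c,q,.0255,.03,a)-samp(B,c,q,.0305,.02,a)).mean()*0,B,n+' pump top edge')
    fit(lambda q:(samp(B,c,q,.0245,.06,A)-samp(B,c,q,.013,.06,A)).mean(),B,n+' pump annulus')
```

```text
side pad ring off mm [0.69 1.9 ] -41.50889141365527
side pump top edge off mm [-0.39  4.79] -144.7119044930333
side pump annulus off mm [0.02 3.62] -184.04842667239583
top pad ring off mm [-1.91  0.11] -28.921339031242933
top pump top edge off mm [-2.48  0.59] -74.53643728817974
top pump annulus off mm [-1.38  0.72] -104.68875317124385
```

Call:
move_arm --targets "-0.19 0.58 0 1;-0.19 0.58 0 1;-0.19 0.58 0 1;-0.19 0.58 0 1;-0.19 0.58 0 1;-0.19 0.58 0 1;-0.19 0.58 0 1;-0.19 0.58 0 1;-0.19 0.58 0 1;0 0 0 0" --gripper 60

```text
time_s: 20.3
tcp_pos: [0.4532, 0.1249, 0.2352]
ee_rot: [[0.34, -0.94, 0.0], [-0.94, -0.34, 0.0], [-0.0, -0.0, -1.0]]
wrist_force: [-0.2, -0.2, -0.0]
gripper_width: 0.686
gripper_force: 0.0
```

Run:
```python
from h import *
P=[]
for i in range(4): capture('top');s=sense();P.append(s['tcp_pos'])
print(np.mean(P,0),((np.array([.4518,.1225,.137])-np.mean(P,0))/.025),np.degrees(np.arctan2(s['ee_rot'][1][1],s['ee_rot'][0][1])),s['gripper_width'])
```

```text
[0.45339733 0.12315636 0.23515376] [-0.06389337 -0.02625432 -3.92615046] -160.46888740843042 0.6899290617249347
```

Call:
move_arm --targets "-0.05 0 -0.5 0;0 0 -0.8 0;0 0 -0.8 0;0 0 -0.7 0;0 0 -0.6 0;0 0 -0.5 0;0 0 0 0"

```text
time_s: 21.08
tcp_pos: [0.4506, 0.121, 0.1353]
ee_rot: [[0.333, -0.943, -0.005], [-0.943, -0.333, -0.003], [0.001, 0.006, -1.0]]
wrist_force: [-1.2, -1.0, 0.4]
gripper_width: 0.688
gripper_force: 0.0
```

Call:
move_arm --targets "0 0 0 0;0 0 0 0;0 0 0 0;0 0 0 0;0 0 0 0;0 0 0 0;0 0 0 0;0 0 0 0;0 0 0 0" --gripper 18

```text
time_s: 21.83
tcp_pos: [0.452, 0.1226, 0.1379]
ee_rot: [[0.335, -0.942, 0.0], [-0.942, -0.335, 0.0], [-0.0, -0.0, -1.0]]
wrist_force: [-0.0, 1.5, 0.1]
gripper_width: 0.217
gripper_force: 0.0
```

Call:
move_arm --targets "0.28 0.1 0.24 0;0.28 0.1 0.24 0;0.28 0.1 0.24 0;0.31 0.11 0.19 0;0.31 0.11 0.19 0;0.31 0.11 0.19 0;0.34 0.12 0.14 0;0.34 0.12 0.14 0;0.34 0.12 0.14 0"

```text
time_s: 22.58
tcp_pos: [0.5216, 0.1468, 0.1814]
ee_rot: [[0.335, -0.942, -0.002], [-0.942, -0.335, -0.002], [0.001, 0.003, -1.0]]
wrist_force: [-3.4, -0.4, 2.2]
gripper_width: 0.212
gripper_force: 1.7
```

Call:
move_arm --targets "0.36 0.13 0.08 0;0.36 0.13 0.08 0;0.36 0.13 0.08 0;0.36 0.13 0.01 0;0.36 0.13 0.01 0;0.36 0.13 0.01 0;0 0 0 0"

```text
time_s: 23.17
tcp_pos: [0.5779, 0.1676, 0.1871]
ee_rot: [[0.335, -0.942, 0.002], [-0.942, -0.335, 0.0], [0.0, -0.002, -1.0]]
wrist_force: [-0.1, 1.2, 0.1]
gripper_width: 0.205
gripper_force: 0.0
```

Call:
move_arm --targets "0.36 0.13 -0.05 0;0.36 0.13 -0.05 0;0.36 0.13 -0.05 0;0.35 0.12 -0.12 0;0.35 0.12 -0.12 0;0.35 0.12 -0.12 0;0.32 0.12 -0.18 0;0.32 0.12 -0.18 0;0.32 0.12 -0.18 0"

```text
time_s: 23.92
tcp_pos: [0.6539, 0.1948, 0.1603]
ee_rot: [[0.335, -0.942, -0.0], [-0.942, -0.335, -0.0], [0.0, 0.0, -1.0]]
wrist_force: [-0.4, -0.1, 0.9]
gripper_width: 0.211
gripper_force: 0.5
```

Call:
move_arm --targets "0.28 0.1 -0.22 0;0.28 0.1 -0.22 0;0.28 0.1 -0.24 0;0.28 0.1 -0.24 0;0.1 0.03 -0.06 0;0 0 0 0"

```text
time_s: 24.42
tcp_pos: [0.6838, 0.2054, 0.1351]
ee_rot: [[0.335, -0.942, -0.001], [-0.942, -0.335, -0.001], [0.0, 0.001, -1.0]]
wrist_force: [0.4, -0.5, 0.2]
gripper_width: 0.209
gripper_force: 0.0
```

Force is near zero, so I'll press on gently to the stop.

Call:
move_arm --targets "0.12 0.04 -0.04 0;0 0 0 0"

```text
time_s: 24.58
tcp_pos: [0.6856, 0.206, 0.135]
ee_rot: [[0.335, -0.942, -0.003], [-0.942, -0.335, -0.001], [0.0, 0.003, -1.0]]
wrist_force: [-2.1, -0.0, -2.2]
gripper_width: 0.211
gripper_force: 1.2
```

Call:
move_arm --targets "0.12 0.04 -0.04 0;0 0 0 0"

```text
time_s: 24.75
tcp_pos: [0.6858, 0.2059, 0.1347]
ee_rot: [[0.335, -0.942, -0.009], [-0.942, -0.335, -0.004], [0.0, 0.01, -1.0]]
wrist_force: [-9.0, -2.2, 3.9]
gripper_width: 0.206
gripper_force: 5.1
```

Call:
move_arm --targets "0.12 0.04 0 0;0 0 0 0"

```text
time_s: 24.92
tcp_pos: [0.6859, 0.206, 0.1345]
ee_rot: [[0.335, -0.942, -0.016], [-0.942, -0.335, -0.006], [0.001, 0.017, -1.0]]
wrist_force: [-16.6, -3.6, 7.5]
gripper_width: 0.211
gripper_force: 8.4
```

Call:
move_arm --targets "-0.32 -0.11 0 0;0 0 0 0;0 0 0 0;0 0 0 0" --gripper 40

```text
time_s: 25.25
tcp_pos: [0.6855, 0.206, 0.1354]
ee_rot: [[0.336, -0.942, 0.003], [-0.942, -0.336, 0.001], [-0.0, -0.003, -1.0]]
wrist_force: [0.6, -0.6, -0.1]
gripper_width: 0.414
gripper_force: 0.0
```

Call:
move_arm --targets "0 0 0.3 0;0 0 0.7 0;0 0 0.9 0;0 0 0.9 0;0 0 0.9 0;-0.6 -0.8 0 0;-0.6 -0.8 0 0;-0.6 -0.8 0 0;-0.6 -0.8 0 0;-0.6 -0.8 0 0"

```text
time_s: 26.08
tcp_pos: [0.6094, 0.1049, 0.2278]
ee_rot: [[0.336, -0.942, 0.002], [-0.942, -0.336, 0.0], [0.0, -0.002, -1.0]]
wrist_force: [0.5, -0.4, 0.5]
gripper_width: 0.457
gripper_force: 0.0
```

Call:
move_arm --targets "-0.5 -0.9 0 0;-0.5 -0.9 0 0;-0.5 -0.9 0 0;-0.5 -0.9 0 0;-0.5 -0.9 0 0;-0.5 -0.9 0 0;-0.5 -0.9 0 0;-0.5 -0.9 0 0;0 -0.9 0 0;0 0 0 0"

```text
time_s: 26.92
tcp_pos: [0.5096, -0.0996, 0.2282]
ee_rot: [[0.332, -0.943, 0.002], [-0.943, -0.332, -0.001], [0.001, -0.002, -1.0]]
wrist_force: [0.5, 0.1, -0.5]
gripper_width: 0.461
gripper_force: 0.0
```

```bash
python3 look.py m8.png
python3 - <<'E'
from h import *
p=np.load('p.npy');C=capture('side')
i=cv2.imread('pics/m8.png')
for b in(.07,-.07): print(4*(np.array(proj(C,(p[0]+.1216*np.cos(p[2])-b*np.sin(p[2]),p[1]+.1216*np.sin(p[2])+b*np.cos(p[2]),.1466)))-[110,180]))
E
```

```text
[ 0.50955272 -0.09957505  0.22822226] -160.58207549294883
[163.82396644 182.48615676]
[297.77530144  65.42684513]
```

View pics/m8.png

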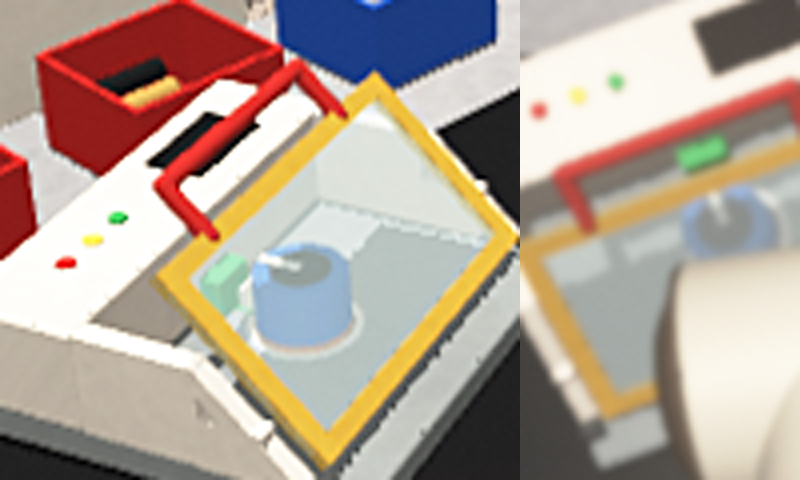

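The bar ends at crop (160,183) and (297,66) match the predicted shut positions (164,182) and (298,65). The pump is still on its pad, pointing at the contact block. I'll hand in.

```bash
python3 -c "
from station import *
print(finish_job())"
```

```text
the job is handed in; nothing more can be done
None
```

The guard was pulled fully down and pushed shut again, with the blue pump upright on the pad about 1 mm off centre and its plug within about 1° of the contact block; the job was handed in at about 27 s, and the hand-in gave no verdict.

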